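Put the fallen jar back in the revolving spice rack

TASK

A jar has fallen out of the revolving spice rack: turn the rack, which has a bar handle on its top, until its empty cup stands in the middle of the front opening and has clicked home there. Stand the fallen jar up on the worktop and let go of it so that it stands by itself, then pick it up again and lower it gently, cap up, into that cup until it rests on the bottom; do not drop it in. Leave the pepper mill, the onion, the lemon and the garlic where they are.

Things in the scene. Friction and masses are not known exactly. Their poses are not given: they have to be found in the camera images.
- rack: Fixed round spice rack, 212 mm across, slatted wooden wall round back and sides, clear 4 mm top plate (z 133-137 mm) over rear and middle, cut off straight 25 mm in front of the axis. Origin: on the worktop, on the turning axis; its -x points out of the front opening towards the robot (yaw up to 0.3 rad). Only the cup in the middle of the opening can be loaded from above.
- carousel (a joint): Angle of the turning part, rad, counter-clockwise from above, no end stops. Five steel cups 1.257 rad apart, four with jars fixed in them, one empty. 0 or a whole turn: empty cup in front. A sprung roller holds it in a notch at every 1.257 rad; within 0.15 rad of a notch it runs home when let go, elsewhere it stays. Resistance up to 0.1 N m. Turns either way; the start is anywhere but in front.
- handle (a point): Grip point of the wooden bar handle on top of the rack, on the turning axis, z 160 mm. Bar 13 mm thick, 59 mm long, flat upright sides, z 140 to 168 mm; it and this frame turn with the carousel. The bar lies along x; its long tapered end (36 mm, other end 23 mm) is at -x and points at the empty cup.
- cup (a point): Floor centre of the empty cup, 69 mm from the turning axis, z 22 mm. Sheet-steel cup, inner diameter 50 mm, rim at z 64 mm, slightly flared; a jar in it shows its upper 63 mm, with room for the fingers on both sides along the rack's y. Neighbouring jars stand 81 mm away, tops at z 127 mm. Turns with the carousel (-x points outward from the axis).
- front (a point): Fixed point of the rack where the floor centre of a cup is when that cup stands in the middle of the front opening at its stop.
- jar: The fallen loose spice jar, lying on the worktop: round glass jar 41 mm in diameter, 105 mm long, the last 21 mm a dark cap of 40 mm diameter; 0.08 to 0.15 kg, centre of mass about half way up. It rolls easily. Origin: centre of its foot; its z axis runs from foot to cap (at the start to the robot's right, within 0.5 rad).
- pepper_mill: Bystander: dark wooden pepper mill, 58 mm wide, 170 mm high, standing; origin at the centre of its foot.
- onion: Bystander: brown onion, 79 mm wide, 85 mm high with its tip, near the front edge left of the rack's opening; origin under its centre.
- lemon: Bystander: lemon 71 x 53 x 51 mm on the worktop near the front edge; origin under its centre.
- garlic: Bystander: garlic bulb 60 mm wide and high on the worktop behind the jar; origin under its centre.

How it is judged:
On the way:
1. the jar stands upright on the worktop by itself, let go by the fingers (angle between jar's own z axis and vertical below 0.08 rad and horizontal distance between jar and rack above 0.11 m and height (world z) of jar below 0.006 m and linear speed of jar below 0.03 m/s and contact force between the fingers and jar below 0.1 N), for 0.2 s.
At the end, for the whole second after the job is handed in: The empty cup stands at the rack's front stop (within 5 mm), at rest; the jar stands in it on its floor (within 8 mm sideways and 4 mm in height), cap up within 0.08 rad, at rest and let go (horizontal distance between cup and front below 0.005 m and velocity of joint carousel between -0.05 and 0.05 rad/s and horizontal distance between jar and cup below 0.008 m and z of jar in the frame of cup between -0.004 and 0.004 m and angle between jar's own z axis and vertical below 0.08 rad and linear speed of jar below 0.02 m/s); the robot touches nothing.
It fails at once if the jar is dropped into the cup instead of lowered (horizontal distance between jar and cup below 0.02 m and linear speed of jar above 0.5 m/s).
It fails at once if a bystander is moved by more than 25 mm (distance of any of pepper_mill, onion, lemon, garlic from where it was at the start of the episode above 0.025 m).
It also fails if it takes over 72 s, if anything falls off the work surface, if the arm or the gripper's body presses on something with over 40 N, if the wrist force passes 120 N, or if a joint passes its speed limit or range.

ROBOT

A 6-joint arm with a two-finger parallel gripper is mounted at the origin on a cart in front of the work surface, level with it; the furniture and walls round the work are solid. World frame = base frame: x ahead of the robot, y to its left, z up, the work surface at z = 0. Lengths are in m, angles in rad, forces in N, time in s.
With the tool pointing down it reaches from about 0.3 to 0.825 m from the base axis. Payload 5.4 kg.
Tool frame: the origin (TCP) lies at the very end of the fingers, on their centre line; the grasp point (between the pads) lies 19 mm behind it (manip.hold_point_z is the distance from the TCP to the grasp point, in m); z points along the fingers, y is the line along which they close (so a half turn about z gives the same grasp; the last joint's range is limited). The gripper opens to 92 mm and grips with 3 to 60 N. Pads are 20 mm wide; open, the fingers measure 128 mm over their backs; the gripper's body (75 mm by 189 mm) begins 69 mm behind the grasp point.
Start: joints at [1.012, 0.158, 1.597, -0, 1.386, -0.21], TCP at [0.197, 0.54, 0.215] pointing down, gripper open.
Joint ranges: [-2.91, 2.91], [-0.94, 2.29], [0.18, 2.7], [-1.29, 4.43], [0.17, 2.64], [-3, 3]. Speed limits (rad/s): [2.57, 2.57, 3.14, 3.14, 3.14, 3.14].

INTERFACE

Orientations are given as a unit quaternion [x, y, z, w].
In Python, from cell import manip gives the robot as it stands. The module is installed in compiled form; this text tells all that it offers.
- The arm moves only by the tool step_arm, never from a script. Its argument "commands" is a list that holds one entry, the list of rows, each a list of 7 numbers: the closure, from 0 (fully open) to 1 (shut), then the shift along the world's x, y, z in mm, then the turn, a rotation vector about the world's x, y, z in rad. A call has 1 to 12 rows; each row is the pose to reach, as a shift and turn from the pose commanded when the call began; what a row does not reach only later rows make up. A row lasts 1/8 s, in which the tool goes at most 62.5 mm and 10.7 degrees, less where a joint would pass 70% of its speed; a pose out of reach is approached as far as the arm can. A call with a gripper value outside its range is refused whole. The fingers move at their own pace and stop on an object; the grip force is fixed at half the most. Time passes only in rows, so rows that repeat a pose let the fingers close. It gives the time, the measured TCP pose, the force, the opening and the grip force at its end, in the units of the state.
- manip.sense(): the state, without advancing time (a new reading comes with each control period).
- manip.read_camera(name): name is "scene" or "side" or "wrist"; returns the picture (384x512x3 uint8, blue, green, red); there is no depth.
- manip.camera_info(name): a dict with "mtx" (3x3 intrinsics, pixels), "camera_from_world" (4x4, takes a point from world to camera coordinates). Camera axes: x right, y down, z forward; pixel columns grow to the right and rows downward; lengths in m; the calibration is good to about 2 mm. The wrist camera is an equidistant fisheye: a pixel r from the principal point sees the ray r / f radians off the axis. A picture is of the moment at which its call begins: read the wrist's pose just before it. camera_info takes no time and is no camera call; for the wrist camera it gives the pose at the moment of the call.
- manip.close_job(): hands the job in; it is judged then, once.
The state is a dict: "t": time; "joint_pos": joint angles; "qvel": joint speeds; "effort": joint torques, N m; "tool_pos": TCP position; "ee_rot": TCP orientation; "wrist_force": force on the tool from outside, world axes, zero at the start; "torque": the same for the moment, N m; "grip_width": opening from 0.0 (shut) to 1.0 (fully open); "grip_force": force on a finger pad.
Only numpy, scipy, OpenCV 4.12 (cv2) and the standard library are available. Lean on these libraries where they do the work, as an engineer would, in place of code of your own. Each camera call takes 0.05 s, during which the arm holds its last target. There are 200 camera calls.

## Working session

There is one attempt and no reset: what is moved stays moved. The work goes in short steps, Python scripts to look and compute and a tool call to move; the robot and the scene stay as the last step left them, time stands still between calls to the robot, and variables do not carry over. Pictures are saved under pics/ and viewed, at most 10 in all, crops included, and the job is handed in when it is done.

Besides the shell and the picture viewer there is one more tool, called after ">>>" by a JSON object that holds its "method" and its "body", one argument or row to a line. step_arm: Moves the arm, as the interface text tells. Its arguments: {"type":"object","properties":{"commands":{"type":"array"}},"required":["commands"]}

```bash
mkdir -p pics
cat > h.py <<'E'
import numpy as np, cv2
from cell import manip
from scipy.spatial.transform import Rotation as R
def ray(name,u,v,info=None):
    i=info or manip.camera_info(name); K=np.array(i["mtx"]); T=np.array(i["camera_from_world"])
    x=(u-K[0,2])/K[0,0]; y=(v-K[1,2])/K[1,1]
    if name=="wrist":
        r=np.hypot(x,y); d=np.array([x/r*np.sin(r),y/r*np.sin(r),np.cos(r)]) if r>1e-9 else np.array([0,0,1.])
    else: d=np.array([x,y,1.])
    Rm=T[:3,:3]; return -Rm.T@T[:3,3], Rm.T@d
def at(name,u,v,z,info=None):
    c,d=ray(name,u,v,info); return (c+d*(z-c[2])/d[2]).round(4)
def proj(name,p,info=None):
    i=info or manip.camera_info(name); K=np.array(i["mtx"]); T=np.array(i["camera_from_world"])
    q=T[:3,:3]@np.array(p)+T[:3,3]
    if name=="wrist":
        t=np.arctan2(np.hypot(q[0],q[1]),q[2]); n=np.hypot(q[0],q[1]); x,y=q[0]/n*t,q[1]/n*t
    else: x,y=q[:2]/q[2]
    return np.array([K[0,0]*x+K[0,2],K[1,1]*y+K[1,2]]).round(1)
E
python3 - <<'E'
from h import *
s=manip.sense(); print(s)
for n in ("scene","side"):
    im=manip.read_camera(n); cv2.imwrite(f"pics/{n}0.png",cv2.resize(im,(800,600),interpolation=cv2.INTER_CUBIC))
    i=manip.camera_info(n);print(i)
E
```

```text
{'t': 0.0, 'joint_pos': array([ 1.01191799e+00,  1.59020424e-01,  1.59821854e+00, -4.15586183e-06,
        1.38620335e+00, -2.10100903e-01]), 'qvel': array([ 6.55809278e-04, -7.77817112e-04,  1.77289685e-03, -2.91519974e-05,
       -1.10797556e-03, -1.87027747e-03]), 'effort': array([-9.23162079e-04, -3.85593474e+01, -3.22095394e+01,  6.98836008e-02,
        3.82160093e-02, -8.63486707e-05]), 'tool_pos': array([0.19618974, 0.53983223, 0.21364187]), 'ee_rot': array([ 1.73505707e-01,  9.84832430e-01, -8.58076784e-04, -3.44998733e-04]), 'wrist_force': array([-0.21414173, -0.52148733,  0.65123491]), 'torque': array([-0.00795867,  0.05045449, -0.04087457]), 'grip_force': 0.0, 'grip_width': 1.0023517609943149}
{'mtx': array([[493.43310673,   0.        , 253.2337573 ],
       [  0.        , 493.43310673, 189.56603496],
       [  0.        ,   0.        ,   1.        ]]), 'camera_from_world': array([[ 0.87703757, -0.48027101,  0.01203594, -0.42614478],
       [-0.35862528, -0.67115592, -0.64879707,  0.37518349],
       [ 0.31967641,  0.56470301, -0.76086628,  0.93994993],
       [ 0.        ,  0.        ,  0.        ,  1.        ]])}
{'mtx': array([[393.21942816,   0.        , 255.33343886],
       [  0.        , 393.21942816, 191.39151445],
       [  0.        ,   0.        ,   1.        ]]), 'camera_from_world': array([[ 0.99933464, -0.03414524, -0.01282113, -0.55595947],
       [-0.0291438 , -0.53619912, -0.84358825,  0.19149978],
       [ 0.02192984,  0.84340062, -0.53683748,  0.82532978],
       [ 0.        ,  0.        ,  0.        ,  1.        ]])}
```

View pics/scene0.png

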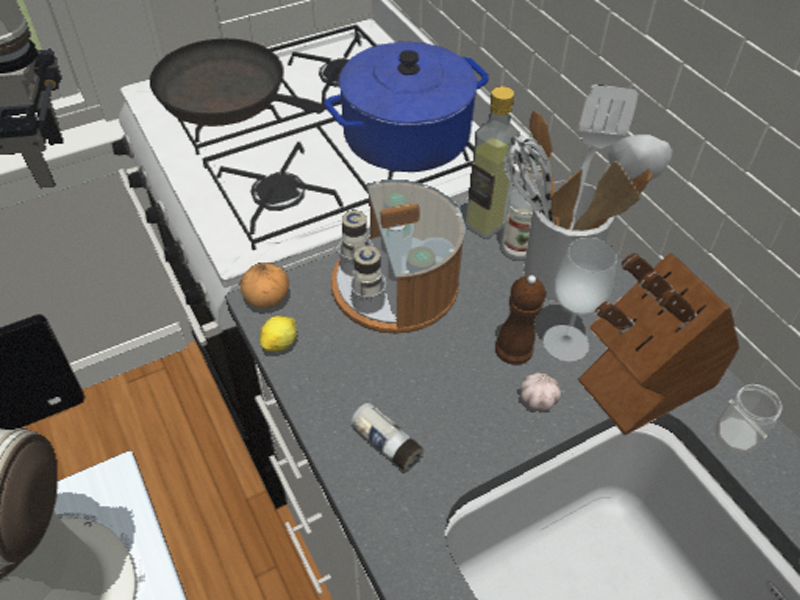

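View pics/side0.png

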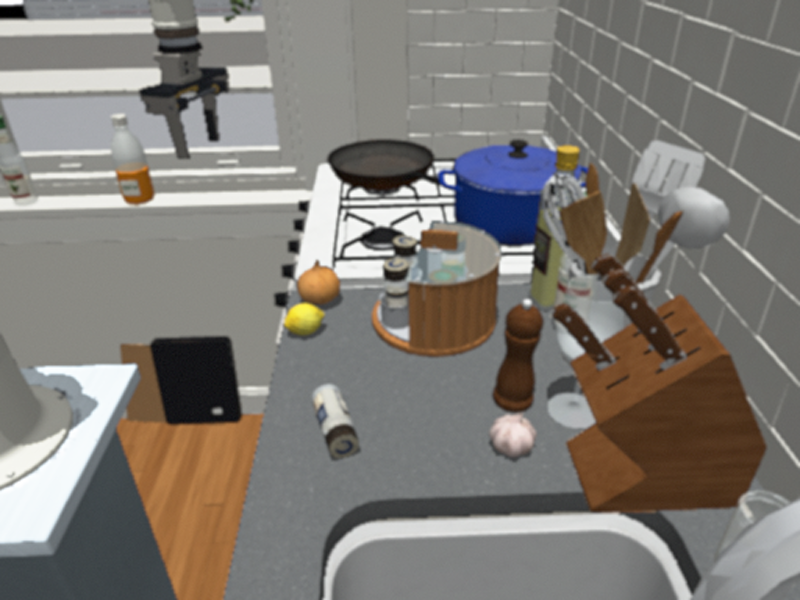

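The scene picture shows the rack around (400,250), its bar handle near (400,215) and the jar at (387,437), cap towards the lower right. The side picture shows the jar at (337,420). Next I enlarge the crops.

Run:
```python
from h import *
a=manip.read_camera("scene"); b=manip.read_camera("side")
# 6x crops: scene rack x205..305,y110..210 ; side rack 230..330,135..235
A=cv2.resize(a[110:212,205:305],None,fx=4,fy=4,interpolation=cv2.INTER_CUBIC)
B=cv2.resize(b[135:237,230:330],None,fx=4,fy=4,interpolation=cv2.INTER_CUBIC)
C=cv2.resize(a[250:310,215:280],(400,369)); D=cv2.resize(b[240:300,190:255],(400,369))
cv2.imwrite("pics/c1.png",np.hstack([A,B])); cv2.imwrite("pics/c2.png",np.hstack([C,D]))
```

```text
(no output)
```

View pics/c1.png

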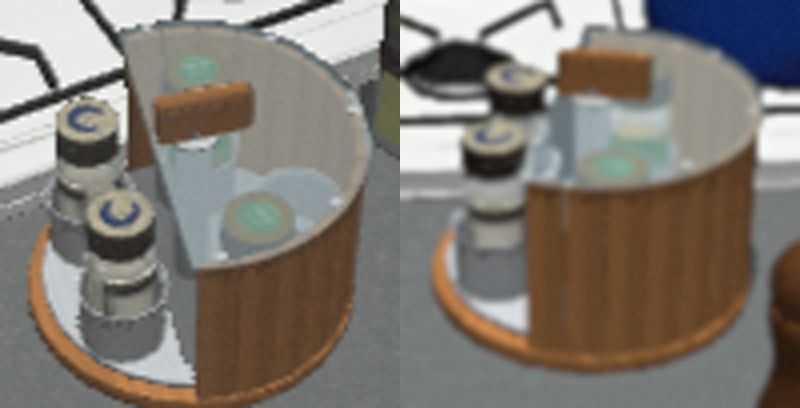

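View pics/c2.png

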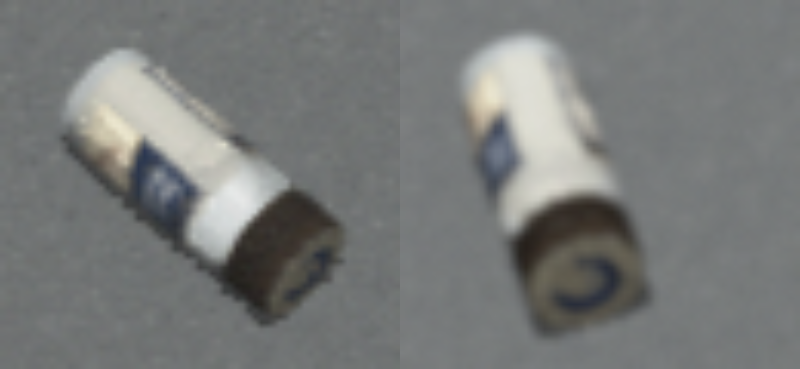

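The crops show four jar caps: scene panel (87,120), (122,213), (197,68), (258,217). The handle bar is clear, and the empty cup is at about (300,195), behind the wall. The jar's cap face is at (310,277) in the left panel and (588,283) in the right.

Run:
```python
from h import *
S=lambda x,y:(205+x/4-.4,110+y/4-.4); D=lambda x,y:(230+(x-400)/4-.4,135+y/4-.4)
P=[]
for p in [(87,120),(122,213),(197,68),(258,217)]: P.append(at("scene",*S(*p),.127)); print("scene cap",P[-1])
for p in [(516,73),(492,133),(615,163)]: print("side cap",at("side",*D(*p),.127))
P=np.array(P)
from scipy.optimize import least_squares
def pts(q):
    a=q[2]+1.2566*np.arange(5); return q[:2]+.069*np.c_[np.cos(a),np.sin(a)]
best=None
for a0 in np.arange(0,6.28,.2):
    # empties at index0; assign caps nearest
    f=lambda q:np.concatenate([ (p-min(pts(q)[1:],key=lambda c:np.linalg.norm(c-p))) for p in P[:,:2]])
    r=least_squares(f,[*P[:,:2].mean(0),a0])
    d=[np.linalg.norm(pts(r.x)[0]-p) for p in P[:,:2]]
    if min(d)>.05 and (best is None or r.cost<best.cost): best=r
print("axis",best.x[:2],"empty dir",(best.x[2]+np.pi)%(2*np.pi)-np.pi,"resid",best.fun.round(4),pts(best.x).round(3))
# handle ends top edges scene z168: left-front & right
for n,p in [("scene L top",S(155,100)),("scene R top",S(250,84))]: print(n,at("scene",*p,.168))
for n,p in [("side L top",D(560,50)),("side R top",D(652,53))]: print(n,at("side",*p,.168))
# plate straight edge scene z .137
print("edge",at("scene",*S(125,35),.137),at("scene",*S(197,268),.137))
print("edge side",at("side",*D(528,186),.137),at("side",*D(590,27),.137))
J=lambda x,y:(215+x/6.154-.4,250+y/6.15-.4);K=lambda x,y:(190+(x-400)/6.154-.4,240+y/6.15-.4)
print("cap face",at("scene",*J(308,278),.0205),at("side",*K(588,283),.0205))
# body silhouettes at foot: upper/lower edges
print("foot mid",at("scene",*J(93,95),.0205),at("side",*K(510,62),.0205))
```

```text
scene cap [0.5784 0.3086 0.127 ]
scene cap [0.5614 0.2292 0.127 ]
scene cap [0.6601 0.3181 0.127 ]
scene cap [0.6299 0.1891 0.127 ]
side cap [0.5773 0.3153 0.127 ]
side cap [0.5593 0.235  0.127 ]
side cap [0.6312 0.1941 0.127 ]
axis [0.62429801 0.25753747] empty dir -0.21679533914311255 resid [-0.0001 -0.0006  0.0003 -0.0007  0.0009  0.0011 -0.0011  0.0002] [[0.692 0.243]
 [0.659 0.317]
 [0.579 0.309]
 [0.561 0.23 ]
 [0.631 0.189]]
scene L top [0.603  0.2662 0.168 ]
scene R top [0.6589 0.252  0.168 ]
side L top [0.6028 0.2641 0.168 ]
side R top [0.6589 0.2565 0.168 ]
edge [0.6295 0.3565 0.137 ] [0.5748 0.1629 0.137 ]
edge side [0.5776 0.1539 0.137 ] [0.6297 0.3614 0.137 ]
cap face [ 0.4843 -0.053   0.0205] [ 0.4848 -0.0509  0.0205]
foot mid [0.4522 0.0478 0.0205] [0.4522 0.0587 0.0205]
```

Run:
```python
from h import *
def tri(a,b):
    c1,d1=ray("scene",*(np.array(a)/1.5625));c2,d2=ray("side",*(np.array(b)/1.5625))
    t=np.linalg.lstsq(np.c_[d1,-d2],c2-c1,rcond=None)[0];p,q=c1+t[0]*d1,c2+t[1]*d2
    return ((p+q)/2).round(3),np.linalg.norm(p-q).round(4)
for n,a,b in [("bottle cap",(503,92),(568,150)),("pot knob",(408,55),(518,145)),("mill top",(531,280),(526,303)),("onion",(265,265),(318,265)),("lemon",(279,334),(305,320)),("garlic",(541,375),(514,418)),("spatula",(610,88),(682,145)),("glass rim",(590,240),(590,330))]: print(n,*tri(a,b))
for n in ("scene","side"): print(n,[at(n,*(np.array(p)/1.5625),0) for p in ([(232,292),(380,598)] if n=="scene" else [(285,335),(225,598)])])
```

```text
bottle cap [0.832 0.303 0.279] 0.0016
pot knob [0.814 0.561 0.203] 0.0039
mill top [0.723 0.046 0.167] 0.001
onion [0.429 0.324 0.078] 0.004
lemon [0.409 0.232 0.024] 0.0011
garlic [ 0.705 -0.033  0.044] 0.0044
spatula [0.954 0.204 0.313] 0.0111
glass rim [0.845 0.08  0.121] 0.0576
scene [array([0.3796, 0.3665, 0.    ]), array([ 0.3611, -0.1877,  0.    ])]
side [array([0.3741, 0.2251, 0.    ]), array([ 0.3688, -0.2375,  0.    ])]
```

>>> {"method": "step_arm", "body": {
  "commands": [
    [[0.4,55,-35,0,0,0,0.13],[0.4,107,-70,0,0,0,0.13],[0.4,160,-105,0,0,0,0.13],[0.4,214,-140,0,0,0,0.13],[0.4,267,-175,0,0,0,0.13],[0.4,320,-210,0,0,0,0.13],[0.4,374,-245,0,0,0,0.13],[0.4,428,-280,0,0,0,0.13],[0.4,428,-280,0,0,0,0.13],[0.4,428,-280,0,0,0,0.13]]
  ]
}}

```text
t: 1.45
tool_pos: [0.6243, 0.2602, 0.214]
ee_rot: [0.11, 0.994, 0.0, -0.001]
wrist_force: [-0.1, 1.5, -0.5]
grip_width: 0.599
grip_force: 0.0
```

>>> {"method": "step_arm", "body": {
  "commands": [
    [[0.4,0,0,-35,0,0,0],[0.4,0,0,-60,0,0,0],[0.4,0,0,-70,0,0,0],[0.4,0,0,-70,0,0,0],[1,0,0,-70,0,0,0],[1,0,0,-70,0,0,0],[1,0,0,-70,0,0,0],[1,0,0,-70,0,0,0]]
  ]
}}

```text
t: 2.45
tool_pos: [0.6241, 0.2569, 0.1451]
ee_rot: [0.109, 0.994, -0.004, -0.001]
wrist_force: [-6.9, -18.1, 7.7]
grip_width: 0.189
grip_force: 9.5
```

>>> {"method": "step_arm", "body": {
  "commands": [
    [[1,-1,-4,0,0,0,0],[1,-1,-4,0,0,0,0],[1,-1,-4,0,0,0,0]]
  ]
}}

```text
t: 2.82
tool_pos: [0.6237, 0.2547, 0.1452]
ee_rot: [0.109, 0.994, -0.002, 0.0]
wrist_force: [-2.5, -7.4, 4.1]
grip_width: 0.137
grip_force: 30.0
```

>>> {"method": "step_arm", "body": {
  "commands": [
    [[1,0,-2,0,0,0,-0.1],[1,0,-2,0,0,0,-0.25],[1,0,-2,0,0,0,-0.4],[1,0,-2,0,0,0,-0.55],[1,0,-2,0,0,0,-0.7],[1,0,-2,0,0,0,-0.85],[1,0,-2,0,0,0,-0.85]]
  ]
}}

```text
t: 3.7
tool_pos: [0.6233, 0.2542, 0.1451]
ee_rot: [0.509, 0.861, -0.0, -0.0]
wrist_force: [-3.7, -2.8, 4.5]
grip_width: 0.136
grip_force: 30.0
```

>>> {"method": "step_arm", "body": {
  "commands": [
    [[1,-2,-1,0,0,0,-0.1],[1,-2,-1,0,0,0,-0.25],[1,-2,-1,0,0,0,-0.4],[1,-2,-1,0,0,0,-0.55],[1,-2,-1,0,0,0,-0.7],[1,-2,-1,0,0,0,-0.85],[1,-2,-1,0,0,0,-1.0],[1,-2,-1,0,0,0,-1.1],[1,-2,-1,0,0,0,-1.1]]
  ]
}}

```text
t: 4.82
tool_pos: [0.6225, 0.2542, 0.1451]
ee_rot: [0.883, 0.469, 0.002, -0.0]
wrist_force: [3.3, 1.7, 1.7]
grip_width: 0.139
grip_force: 30.0
```

>>> {"method": "step_arm", "body": {
  "commands": [
    [[1,0,0,0,0,0,-0.1],[1,0,0,0,0,0,-0.25],[1,0,0,0,0,0,-0.4],[1,0,0,0,0,0,-0.55],[1,0,0,0,0,0,-0.7],[1,0,0,0,0,0,-0.85],[1,0,0,0,0,0,-1.0],[1,0,0,0,0,0,-1.15],[1,0,0,0,0,0,-1.23],[1,0,0,0,0,0,-1.23],[1,0,0,0,0,0,-1.23]]
  ]
}}

```text
t: 6.2
tool_pos: [0.6222, 0.255, 0.1451]
ee_rot: [0.992, -0.126, 0.001, -0.002]
wrist_force: [2.6, 4.7, 1.6]
grip_width: 0.142
grip_force: 30.0
```

>>> {"method": "step_arm", "body": {
  "commands": [
    [[0.6,0,0,0,0,0,0],[0.5,0,0,0,0,0,0],[0.5,0,0,0,0,0,0],[0.5,0,0,0,0,0,0],[0.5,-20,0,50,0,0,0],[0.5,-60,0,90,0,0,0],[0.5,-100,0,120,0,0,0.0],[0.5,-120,0,130,0,0,0],[0.5,-120,0,130,0,0,0]]
  ]
}}

```text
t: 7.32
tool_pos: [0.5013, 0.2537, 0.2761]
ee_rot: [0.992, -0.128, 0.001, -0.001]
wrist_force: [-0.7, -0.5, -0.2]
grip_width: 0.496
grip_force: 0.0
```

Run:
```python
from h import *
s=manip.sense(); print(s["t"],s["tool_pos"],s["joint_pos"].round(3))
i=manip.camera_info("wrist");w=manip.read_camera("wrist"); a=manip.read_camera("scene")
np.save("w1.npy",w); import pickle; pickle.dump(i,open("w1.pkl","wb")); print(i)
cv2.imwrite("pics/w1.png",np.hstack([cv2.resize(w,(480,360)),cv2.resize(a[110:212,205:295],(318,360),interpolation=cv2.INTER_CUBIC)]))
```

```text
7.325 [0.5013199 0.2536809 0.2761151] [0.253 0.087 1.554 0.    1.498 2.08 ]
{'mtx': array([[297.31863964,   0.        , 260.36614458],
       [  0.        , 297.31863964, 194.79312198],
       [  0.        ,   0.        ,   1.        ]]), 'camera_from_world': array([[-0.25337077, -0.96736827, -0.00136868,  0.3736048 ],
       [-0.94044567,  0.2459873 ,  0.23463203,  0.36834532],
       [-0.2266389 ,  0.06073607, -0.9720833 ,  0.54735773],
       [ 0.        ,  0.        ,  0.        ,  1.        ]])}
```

View pics/w1.png

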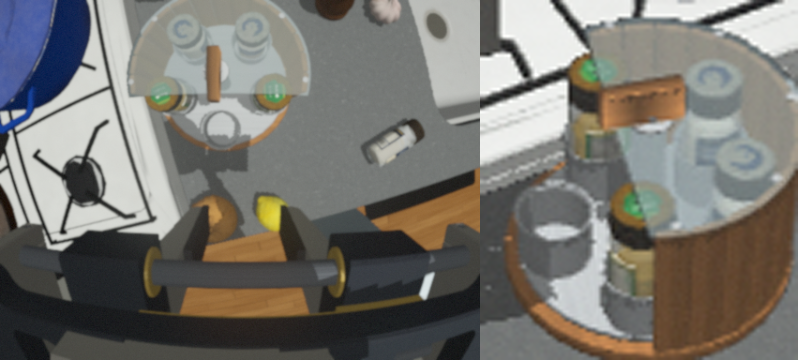

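The empty cup now stands in the middle of the front opening: wrist panel (221,127), jar at (393,142).

Run:
```python
from h import *
w=np.load("w1.npy")
A=cv2.resize(w[40:170,130:340],None,fx=3.6,fy=3.6,interpolation=cv2.INTER_CUBIC)[:, :760]
A=cv2.resize(w[0:170,130:345],(506,400),interpolation=cv2.INTER_CUBIC)
B=cv2.resize(w[115:185,380:460],(290,254),interpolation=cv2.INTER_CUBIC); 
B=np.vstack([B,np.zeros((146,290,3),np.uint8)])
cv2.imwrite("pics/w1c.png",np.hstack([A,B]))
```

```text
(no output)
```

View pics/w1c.png

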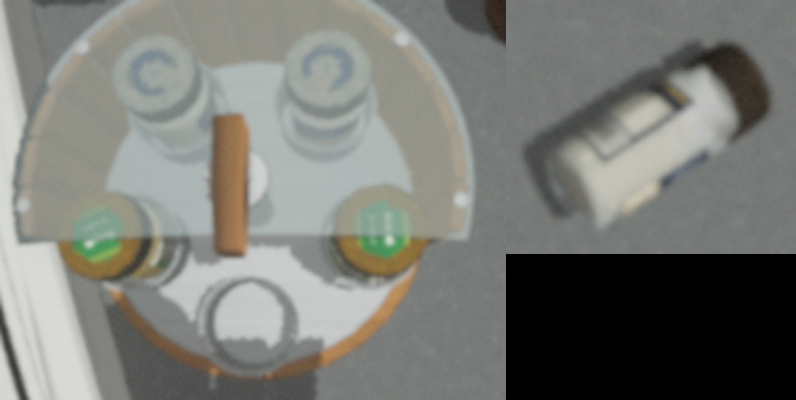

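The crop shows the rim centre at (247,325), the cap centres at (157,77), (328,70), (101,235) and (382,228), and the jar ends at about (552,183) and (752,75).

Run:
```python
from h import *
import pickle; i=pickle.load(open("w1.pkl","rb"))
A=lambda x,y:(130+x/2.353-.3,y/2.353-.3); B=lambda x,y:(380+(x-506)/3.625-.3,115+y/3.625-.3)
P=np.array([at("wrist",*A(*p),.127,i) for p in [(157,77),(328,70),(101,235),(382,228)]]);print(P)
rim=at("wrist",*A(247,325),.064,i);print("rim",rim)
from scipy.optimize import least_squares
def pts(q): 
    a=q[2]+1.2566*np.array([-2,2,-1,1]); return q[:2]+.069*np.c_[np.cos(a),np.sin(a)]
r=None
for perm in ([0,1,2,3],[1,0,3,2]):
    q=least_squares(lambda q:(pts(q)[perm]-P[:,:2]).ravel(),[.6225,.2545,2.88])
    if r is None or q.cost<r.cost:r=q
print(r.x,r.fun.round(4),"cup",r.x[:2]+.069*np.array([np.cos(r.x[2]),np.sin(r.x[2])]))
e=[at("wrist",*A(*p),.137,i) for p in [(17,241),(468,239)]];print("edge",e, "yaw",np.arctan2(*(e[0]-e[1])[[1,0]])-np.pi/2)
print("bar top ends",at("wrist",*A(231,115),.168,i),at("wrist",*A(231,240),.168,i))
f=at("wrist",*B(552,183),.0205,i);c=at("wrist",*B(752,75),.0205,i);print("jar",f,c,np.linalg.norm(f-c),np.arctan2(*(c-f)[[1,0]]))
```

```text
[[0.6843 0.2788 0.127 ]
 [0.665  0.2022 0.127 ]
 [0.6182 0.323  0.127 ]
 [0.586  0.1977 0.127 ]]
rim [0.557  0.2743 0.064 ]
[0.62168904 0.25478933 2.88576692] [ 0.0017  0.0011  0.0004 -0.0008 -0.0005  0.0007 -0.0015 -0.001 ] cup [0.55493466 0.27224939]
edge [array([0.6274, 0.3605, 0.137 ]), array([0.5721, 0.1626, 0.137 ])] yaw -0.2724838277928039
bar top ends [0.6436 0.2487 0.168 ] [0.5937 0.2616 0.168 ]
jar [0.4598 0.0552 0.0205] [ 0.4851 -0.0578  0.0205] 0.11579762519153834 -1.3505350255789144
```

Run:
```python
from h import *
s=manip.sense();i=manip.camera_info("wrist");T=np.array(i["camera_from_world"]);c=-T[:3,:3].T@T[:3,3]
print("cam in tool",R.from_quat(s["ee_rot"]).inv().apply(c-s["tool_pos"]))
q=R.from_quat(s["ee_rot"]);print(q.as_matrix().round(3), manip.hold_point_z)
```

```text
cam in tool [ 0.06621544 -0.00080128 -0.16984253]
[[ 0.967 -0.254 -0.   ]
 [-0.254 -0.967 -0.   ]
 [-0.     0.    -1.   ]] 0.0187
```

>>> {"method": "step_arm", "body": {
  "commands": [
    [[0.25,-3,-10,10,0,0,0.17],[0.25,-6,-40,10,0,0,0.35],[0.25,-9,-70,10,0,0,0.52],[0.25,-12,-100,10,0,0,0.7],[0.25,-15,-130,10,0,0,0.87],[0.25,-18,-160,10,0,0,1.05],[0.25,-22,-190,0,0,0,1.22],[0.25,-25,-220,0,0,0,1.4],[0.25,-31,-254,0,0,0,1.57],[0.25,-31,-254,0,0,0,1.75],[0.25,-31,-254,0,0,0,1.92],[0.25,-31,-254,0,0,0,2.09]]
  ]
}}

```text
t: 8.93
tool_pos: [0.4708, -0.0013, 0.2734]
ee_rot: [0.607, 0.795, -0.0, -0.001]
wrist_force: [-0.1, -0.0, 0.3]
grip_width: 0.751
grip_force: 0.0
```

>>> {"method": "step_arm", "body": {
  "commands": [
    [[0.25,0,0,-40,0,0,0],[0.25,0,0,-40,0,0,0],[0.25,0,0,-40,0,0,0]]
  ]
}}

```text
t: 9.3
tool_pos: [0.471, -0.001, 0.2351]
ee_rot: [0.609, 0.793, -0.0, -0.0]
wrist_force: [-0.0, 0.3, 0.3]
grip_width: 0.75
grip_force: 0.0
```

Run:
```python
from h import *
import pickle
s=manip.sense(); print(s["t"],s["tool_pos"],s["joint_pos"].round(3))
i=manip.camera_info("wrist");w=manip.read_camera("wrist");pickle.dump(i,open("w2.pkl","wb"));np.save("w2.npy",w)
for p in [(.453,.05,.0205),(.4848,-.052,.0205)]: print(proj("wrist",p,i))
cv2.imwrite("pics/w2.png",cv2.resize(w,(800,600),interpolation=cv2.INTER_CUBIC))
```

```text
9.3 [ 0.47098053 -0.00096287  0.23509712] [-0.259 -0.133  1.85  -0.     1.424 -0.521]
[256.8 133.7]
[260.2 213.4]
```

View pics/w2.png

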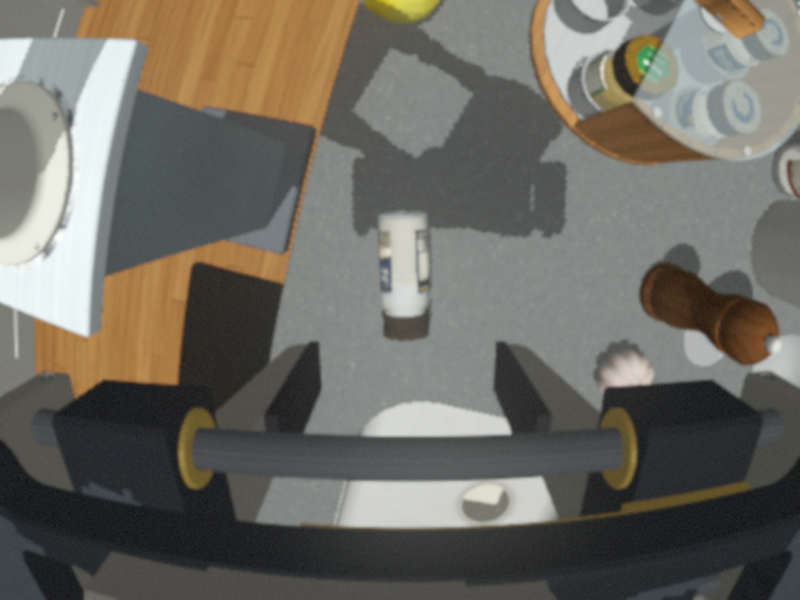

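The jar is seen nearly along the image column: foot end at (404,211), cap end at (406,338), side edges at 380 and 431.

Run:
```python
from h import *
import pickle; i=pickle.load(open("w2.pkl","rb"))
W=lambda x,y:(x/1.5625-.2,y/1.5625-.2)
f=at("wrist",*W(404,211),.02,i);c=at("wrist",*W(406.5,338),.036,i)
print(f,c,np.linalg.norm((f-c)[:2]),np.arctan2(*(c-f)[[1,0]]))
for a,b in [((379,250),(431,250)),((384,325),(430,325))]:
    p,q=at("wrist",*W(*a),.0205,i),at("wrist",*W(*b),.0205,i);print((p+q)/2,np.linalg.norm(p-q))
c_=.5*(f+c)
# plan
t=np.arctan2(*(c-f)[[1,0]]); u=np.array([np.cos(t),np.sin(t),0]); g=f[:3]*[1,1,0]+u*.058; g[2]=.025
for L in (30,):
    zt=-np.array([0,0,1])*np.cos(np.radians(L))-u*np.sin(np.radians(L)); tcp=g+zt*.0187
    s=manip.sense(); y=np.array([-u[1],u[0],0]); y=y if y[0]>0 else -y
    Rt=np.c_[np.cross(y,zt),y,zt]; rv=(R.from_matrix(Rt)*R.from_quat(s["ee_rot"]).inv()).as_rotvec()
    print(L,"grasp",g,"tcp",tcp,"shift mm",(tcp-s["tool_pos"])*1000,"rv",rv)
```

```text
[0.4553 0.049  0.02  ] [ 0.4842 -0.051   0.036 ] 0.10409231479797154 -1.2894615754994352
[0.46445 0.0179  0.0205 ] 0.04337107330929221
[ 0.48285 -0.04435  0.0205 ] 0.0396608118928496
30 grasp [ 0.47140301 -0.00671977  0.025     ] tcp [0.4688071  0.00226264 0.00880532] shift mm [  -2.54599798    3.24573951 -226.96391722] rv [0.50479631 0.14180471 0.0194459 ]
```

>>> {"method": "step_arm", "body": {
  "commands": [
    [[0.25,0,1,-50,0.17,0.047,0.006],[0.25,-1,2,-100,0.34,0.095,0.013],[0.25,-2,3,-140,0.505,0.142,0.019],[0.25,-2.5,3,-170,0.505,0.142,0.019],[0.25,-2.5,3,-195,0.505,0.142,0.019],[0.25,-2.5,3,-210,0.505,0.142,0.019],[0.25,-2.5,3,-210,0.505,0.142,0.019],[0.25,-2.5,3,-210,0.505,0.142,0.019]]
  ]
}}

```text
t: 10.35
tool_pos: [0.4691, 0.0019, 0.0257]
ee_rot: [0.58, 0.772, 0.155, -0.206]
wrist_force: [0.6, 0.4, 0.4]
grip_width: 0.751
grip_force: 0.0
```

>>> {"method": "step_arm", "body": {
  "commands": [
    [[0.25,0,0,-10,0,0,0],[0.25,0,0,-16,0,0,0],[0.25,0,0,-16,0,0,0],[0.5,0,0,-16,0,0,0],[0.6,0,0,-16,0,0,0],[0.8,0,0,-16,0,0,0],[0.8,0,0,-16,0,0,0],[0.8,0,0,-16,0,0,0]]
  ]
}}

```text
t: 11.35
tool_pos: [0.4681, 0.0023, 0.0087]
ee_rot: [0.58, 0.772, 0.155, -0.208]
wrist_force: [-0.3, -0.4, 0.4]
grip_width: 0.437
grip_force: 30.0
```

```bash
cat > plan.py <<'E'
from h import *
s=manip.sense(); R0=R.from_quat(s["ee_rot"]); p0=s["tool_pos"]
t=-1.2895; u=np.array([np.cos(t),np.sin(t),0]); foot=np.array([.4553,.049,.0205])
ft=R0.inv().apply(foot-p0); ft[1]=0; print("foot in tool",ft)
Rz=R.from_rotvec([0,0,1.0335]); a=np.array([-.2532,-.9674,0])
print("cap axis tool",R0.inv().apply(u))
for k in (0,.25,.5,.75,1):
    Q=R.from_rotvec(a*np.pi/2*k)*Rz; print(k,"rv",Q.as_rotvec().round(3))
Q=R.from_rotvec(a*np.pi/2)*Rz; Rf=Q*R0
tgt=np.array([.55,-.01,0]); tcp=tgt-Rf.apply(ft); print("tcp for foot on table",tcp,"shift",((tcp-p0)*1000).round(1),"ztool",Rf.apply([0,0,1]))
E
python3 plan.py
```

```text
foot in tool [0.04780086 0.         0.01403285]
cap axis tool [-8.65568010e-01 -5.23638786e-04 -5.00791120e-01]
0 rv [0.    0.    1.034]
0.25 rv [-0.287 -0.294  1.02 ]
0.5 rv [-0.572 -0.587  0.978]
0.75 rv [-0.856 -0.878  0.907]
1 rv [-1.137 -1.167  0.805]
tcp for foot on table [ 0.56141152 -0.01297493  0.04840217] shift [ 93.3 -15.3  39.7] ztool [ 0.83703619 -0.22036397 -0.50080949]
```

>>> {"method": "step_arm", "body": {
  "commands": [
    [[0.8,0,0,30,0,0,0],[0.8,0,0,75,0,0,0],[0.8,20,0,120,0,0,0.15],[0.8,40,0,160,0,0,0.3],[0.8,50,0,180,0,0,0.45],[0.8,60,0,180,0,0,0.6],[0.8,60,0,180,0,0,0.75],[0.8,60,0,180,0,0,0.9],[0.8,60,0,180,0,0,1.0335],[0.8,60,0,180,0,0,1.0335],[0.8,60,0,180,0,0,1.0335]]
  ]
}}

```text
t: 12.72
tool_pos: [0.5279, 0.0022, 0.1883]
ee_rot: [0.124, 0.958, 0.033, -0.257]
wrist_force: [0.3, -0.2, -1.0]
grip_width: 0.436
grip_force: 30.0
```

>>> {"method": "step_arm", "body": {
  "commands": [
    [[0.8,5,-2,0,-0.044,-0.169,0],[0.8,10,-4,0,-0.0886,-0.3386,0],[0.8,15,-6,0,-0.133,-0.508,0],[0.8,20,-8,0,-0.177,-0.677,0],[0.8,25,-10,0,-0.2216,-0.8465,0],[0.8,30,-12,0,-0.266,-1.016,0],[0.8,34,-15,0,-0.31,-1.185,0],[0.8,34,-15,0,-0.3545,-1.354,0],[0.8,34,-15,0,-0.3977,-1.5196,0],[0.8,34,-15,0,-0.3977,-1.5196,0],[0.8,34,-15,0,-0.3977,-1.5196,0]]
  ]
}}

```text
t: 14.1
tool_pos: [0.5516, -0.0038, 0.2026]
ee_rot: [0.124, 0.866, -0.079, 0.478]
wrist_force: [0.1, -0.7, -1.6]
grip_width: 0.437
grip_force: 30.0
```

Run:
```python
from h import *
s=manip.sense();q=R.from_quat(s["ee_rot"]);print(s["t"],s["tool_pos"],"cap",q.apply([-.8656,-.0005,-.5008]).round(4),"foot",s["tool_pos"]+q.apply([.0478,0,.014]),s["wrist_force"],s["joint_pos"].round(2))
a=manip.read_camera("side");b=manip.read_camera("scene")
K=s["tool_pos"]; x,y=proj("side",K).astype(int); x2,y2=proj("scene",K).astype(int)
c=lambda im,x,y:cv2.resize(im[y-50:y+50,x-50:x+50],(400,400),interpolation=cv2.INTER_CUBIC)
cv2.imwrite("pics/st.png",np.hstack([c(a,x,y),c(b,x2,y2)]))
```

```text
14.1 [ 0.55159615 -0.00381703  0.20259698] cap [0.0392 0.0075 0.9992] foot [ 0.53839366 -0.00075797  0.15466811] [ 0.09440395 -0.65071308 -1.55061095] [-0.14 -0.45  2.48 -0.9   0.18 -0.61]
```

View pics/st.png

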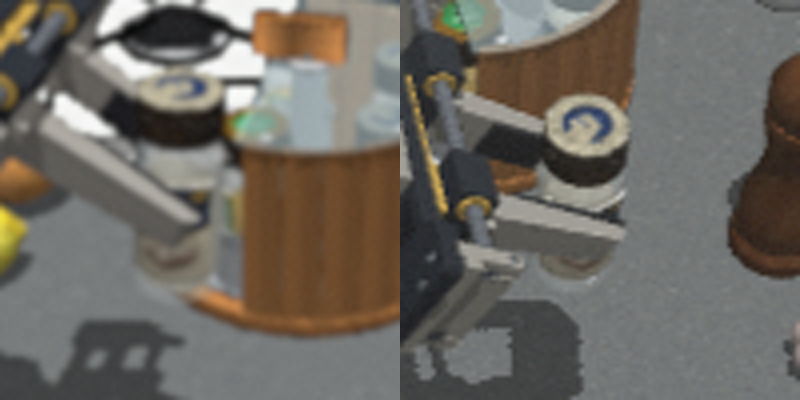

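The jar is held upright, but q5 is at its lower limit and it is 0.04 rad short. I'll lean back, yaw left to free the wrist, then pitch again.

>>> {"method": "step_arm", "body": {
  "commands": [
    [[0.8,0,0,0,0.0435,0.166,0],[0.8,0,0,0,0.087,0.333,0],[0.8,0,0,0,0.13,0.5,0],[0.8,0,0,0,0.174,0.666,0],[0.8,0,0,0,0.203,0.774,0],[0.8,0,0,0,0.203,0.774,0],[0.8,0,0,0,0.203,0.774,0]]
  ]
}}

```text
t: 15.08
tool_pos: [0.5521, -0.0026, 0.202]
ee_rot: [0.13, 0.986, -0.032, 0.101]
wrist_force: [-0.8, 1.2, -1.2]
grip_width: 0.436
grip_force: 30.0
```

>>> {"method": "step_arm", "body": {
  "commands": [
    [[0.8,0,0,0,0,0,0.16],[0.8,0,0,0,0,0,0.32],[0.8,0,0,0,0,0,0.48],[0.8,0,0,0,0,0,0.64],[0.8,0,0,0,0,0,0.8],[0.8,0,0,0,0,0,0.95],[0.8,0,0,0,0,0,0.95],[0.8,0,0,0,0,0,0.95]]
  ]
}}

```text
t: 16.08
tool_pos: [0.5516, -0.0024, 0.2024]
ee_rot: [-0.334, 0.936, 0.017, 0.105]
wrist_force: [-0.1, 0.3, -1.1]
grip_width: 0.439
grip_force: 30.0
```

```bash
cat > up.py <<'E'
from h import *
s=manip.sense();q=R.from_quat(s["ee_rot"]);cap=q.apply([-.8656,-.0005,-.5008])
print(s["t"],s["tool_pos"],"cap",cap.round(4),"foot",s["tool_pos"]+q.apply([.0478,0,.014]),s["wrist_force"].round(1),s["joint_pos"].round(2),s["grip_force"])
c=np.cross(cap,[0,0,1]);ang=np.arctan2(np.linalg.norm(c),cap[2]);rv=c/np.linalg.norm(c)*ang
print("rv up",rv.round(4)); Rf=R.from_rotvec(rv)*q
print("shift for foot at (.55,-.01,0)",((np.array([.55,-.01,0])-Rf.apply([.0478,0,.014])-s["tool_pos"])*1000).round(1), "z tool",Rf.apply([0,0,1]).round(3))
E
python3 up.py
```

```text
16.075 [ 0.55158626 -0.00239902  0.20239416] cap [0.5598 0.4878 0.6699] foot [ 0.51814734 -0.03074255  0.17874415] [-0.1  0.3 -1.1] [-0.32 -0.04  1.85  0.17  1.19 -2.62] 29.987749457359314
rv up [ 0.5497 -0.6308  0.    ]
shift for foot at (.55,-.01,0) [   7.7   -0.3 -154. ] z tool [ 0.682  0.533 -0.501]
```

>>> {"method": "step_arm", "body": {
  "commands": [
    [[0.8,2,0,-10,0.1,-0.115,0],[0.8,4,0,-20,0.2,-0.23,0],[0.8,6,0,-30,0.3,-0.344,0],[0.8,8,0,-40,0.4,-0.46,0],[0.8,8,0,-50,0.5,-0.574,0],[0.8,8,0,-60,0.55,-0.631,0],[0.8,8,0,-60,0.55,-0.631,0],[0.8,8,0,-60,0.55,-0.631,0]]
  ]
}}

```text
t: 17.08
tool_pos: [0.5479, 0.1075, 0.2761]
ee_rot: [-0.241, 0.861, 0.142, 0.425]
wrist_force: [-1.0, 0.8, -0.9]
grip_width: 0.438
grip_force: 30.0
```

```bash
python3 up.py
```

```text
17.075 [0.54794548 0.10751979 0.27613851] cap [0.1202 0.0287 0.9924] foot [0.53226348 0.0997727  0.22950271] [-1.   0.8 -0.9] [-0.48 -0.48  2.29  0.96  1.03 -2.99] 29.988084733486176
rv up [ 0.0287 -0.1205  0.    ]
shift for foot at (.55,-.01,0) [  12.  -111.1 -227.8] z tool [ 0.73   0.465 -0.501]
```

>>> {"method": "step_arm", "body": {
  "commands": [
    [[0.8,0,0,0,0,0,-0.12],[0.8,0,-20,0,0,0,-0.24],[0.8,0,-40,-10,0,0,-0.36],[0.8,0,-60,-30,0,0,-0.36],[0.8,0,-80,-50,0,0,-0.36],[0.8,0,-105,-80,0,0,-0.36],[0.8,0,-105,-80,0,0,-0.36],[0.8,0,-105,-80,0,0,-0.36]]
  ]
}}

```text
t: 18.08
tool_pos: [0.5482, 0.0039, 0.1998]
ee_rot: [-0.083, 0.891, 0.062, 0.442]
wrist_force: [-0.5, -0.5, -1.3]
grip_width: 0.437
grip_force: 30.0
```

```bash
python3 up.py
```

```text
18.075 [0.54823385 0.00393641 0.19983795] cap [ 0.1262 -0.0124  0.992 ] foot [0.53065615 0.00207432 0.1532719 ] [-0.5 -0.5 -1.3] [-0.59 -0.49  2.46  1.04  0.75 -2.99] 29.988857209682465
rv up [-0.0125 -0.1265  0.    ]
shift for foot at (.55,-.01,0) [  13.3  -11.5 -151.5] z tool [ 0.847  0.178 -0.501]
```

>>> {"method": "step_arm", "body": {
  "commands": [
    [[0.8,0,0,0,-0.0345,0.1645,0],[0.8,0,0,0,-0.069,0.329,0],[0.8,0,0,0,-0.1035,0.4935,0],[0.8,0,0,0,-0.138,0.658,0],[0.8,0,0,0,-0.1725,0.8225,0],[0.8,0,0,0,-0.207,0.987,0],[0.8,0,0,0,-0.2415,1.1515,0],[0.8,0,0,0,-0.276,1.316,0],[0.8,0,0,0,-0.297,1.415,0],[0.8,0,0,0,-0.297,1.415,0]]
  ]
}}

```text
t: 19.32
tool_pos: [0.5492, 0.0048, 0.1983]
ee_rot: [-0.082, 0.963, -0.021, -0.257]
wrist_force: [-0.4, -0.4, -0.7]
grip_width: 0.437
grip_force: 30.0
```

>>> {"method": "step_arm", "body": {
  "commands": [
    [[0.8,-8,0,-10,0,0,-0.16],[0.8,-16,0,-20,0,0,-0.32],[0.8,-24,0,-30,0,0,-0.48],[0.8,-32,0,-40,0,0,-0.64],[0.8,-40,0,-60,0,0,-0.8],[0.8,-50,0,-80,0,0,-0.95],[0.8,-60,0,-100,0,0,-1.1],[0.8,-60,0,-110,0,0,-1.1],[0.8,-60,0,-110,0,0,-1.1]]
  ]
}}

```text
t: 20.45
tool_pos: [0.4887, 0.0036, 0.0898]
ee_rot: [0.433, 0.864, 0.116, -0.229]
wrist_force: [0.3, 2.0, -1.9]
grip_width: 0.44
grip_force: 30.0
```

Run:
```python
from h import *
s=manip.sense();q=R.from_quat(s["ee_rot"]);cap=q.apply([-.8656,-.0005,-.5008])
print(s["t"],s["tool_pos"],"cap",cap.round(4),"az",np.arctan2(cap[1],cap[0]),"foot",s["tool_pos"]+q.apply([.0478,0,.014]),s["joint_pos"].round(2))
print("y",q.apply([0,1,0]))
u=cap*[1,1,0];u/=np.linalg.norm(u);print("level rv",np.cross(cap,u))
```

```text
20.45 [0.48867148 0.00358988 0.08978092] cap [ 0.5975 -0.8019  0.0048] az -0.9304806290946248 foot [0.45968515 0.04240183 0.10136824] [-0.41  0.39  1.66  0.25  1.55 -1.12]
y [0.80159768 0.59785771 0.0027059 ]
level rv [0.00384351 0.00286355 0.        ]
```

>>> {"method": "step_arm", "body": {
  "commands": [
    [[0.8,0,0,-40,0.0038,0.0029,0],[0.8,0,0,-65,0.0038,0.0029,0],[0.8,0,0,-75,0.0038,0.0029,0],[0.8,0,0,-80.5,0.0038,0.0029,0],[0.8,0,0,-80.5,0.0038,0.0029,0],[0.8,0,0,-80.5,0.0038,0.0029,0]]
  ]
}}

```text
t: 21.2
tool_pos: [0.4889, 0.0031, 0.0094]
ee_rot: [0.434, 0.863, 0.118, -0.231]
wrist_force: [-0.2, 0.8, -1.8]
grip_width: 0.436
grip_force: 30.0
```

>>> {"method": "step_arm", "body": {
  "commands": [
    [[0.8,0,0,-1,0,0,0],[0.8,0,0,-1,0,0,0],[0.5,0,0,-1,0,0,0],[0.35,0,0,-1,0,0,0],[0.35,0,0,0,0.07,0.0525,0],[0.35,-1,1,1,0.14,0.105,0],[0.35,-2,3,1,0.21,0.157,0],[0.35,-3,4,1,0.28,0.209,0],[0.35,-3,4,1,0.28,0.209,0],[0.35,-3,4,1,0.28,0.209,0]]
  ]
}}

```text
t: 22.45
tool_pos: [0.4851, 0.0075, 0.0096]
ee_rot: [0.407, 0.809, 0.191, -0.378]
wrist_force: [0.1, 0.4, 0.7]
grip_width: 0.648
grip_force: 0.0
```

>>> {"method": "step_arm", "body": {
  "commands": [
    [[0.5,0,0,0,0,0,0],[0.6,0,0,0,0,0,0],[0.8,0,0,0,0,0,0],[0.8,0,0,0,0,0,0],[0.8,0,0,0,0,0,0]]
  ]
}}

```text
t: 23.08
tool_pos: [0.4853, 0.0075, 0.0101]
ee_rot: [0.407, 0.809, 0.191, -0.379]
wrist_force: [0.9, 1.2, 4.2]
grip_width: 0.435
grip_force: 30.0
```

Run:
```python
from h import *
s=manip.sense();q=R.from_quat(s["ee_rot"]);u=np.array([.5975,-.8019,0]);foot=np.array([.4597,.0424,.0205])
ft=q.inv().apply(foot-s["tool_pos"]);print(s["t"],s["tool_pos"],"foot_t",ft,"cap_t",q.inv().apply(u),s["joint_pos"].round(2),s["grip_width"],s["grip_force"],s["wrist_force"])
```

```text
23.075 [0.48531556 0.00753453 0.01005021] foot_t [0.03572353 0.00019046 0.02654711] cap_t [-0.64017965  0.00249397 -0.76825364] [-0.48  0.78  1.46  0.35  1.72 -1.21] 0.4352752761977686 29.99259889125824 [0.90531904 1.18723933 4.16533795]
```

>>> {"method": "step_arm", "body": {
  "commands": [
    [[0.8,0,0,30,0,0,0],[0.8,0,0,75,0,0,0],[0.8,20,-5,120,0,0,0.15],[0.8,40,-10,150,0,0,0.3],[0.8,55,-15,170,0,0,0.45],[0.8,65,-15,170,0,0,0.6],[0.8,65,-15,170,0,0,0.68],[0.8,65,-15,170,0,0,0.68]]
  ]
}}

```text
t: 24.08
tool_pos: [0.5502, -0.0066, 0.1787]
ee_rot: [0.114, 0.898, 0.053, -0.421]
wrist_force: [0.1, -0.6, -1.6]
grip_width: 0.438
grip_force: 30.0
```

```bash
sed -i 's/\[-.8656,-.0005,-.5008\]/[-.6402,.0025,-.7682]/; s/\[.0478,0,.014\]/[.0357,0,.0265]/g' up.py; python3 up.py
```

```text
24.075 [ 0.55020231 -0.00662452  0.17865211] cap [ 0.9691 -0.2467 -0.    ] foot [0.50835247 0.00414139 0.18911283] [ 0.1 -0.6 -1.6] [-0.24  0.85  0.96  0.01  2.21 -1.55] 29.990147352218628
rv up [-0.3874 -1.5223  0.    ]
shift for foot at (.55,-.01,0) [   9.9   -6.1 -135.4] z tool [ 0.621 -0.156 -0.768]
```

>>> {"method": "step_arm", "body": {
  "commands": [
    [[0.8,2,-1,0,-0.043,-0.169,0],[0.8,4,-2,0,-0.086,-0.338,0],[0.8,6,-3,0,-0.129,-0.507,0],[0.8,8,-4,0,-0.172,-0.677,0],[0.8,10,-6,0,-0.215,-0.846,0],[0.8,10,-6,-10,-0.258,-1.015,0],[0.8,10,-6,-20,-0.301,-1.184,0],[0.8,10,-6,-40,-0.344,-1.353,0],[0.8,10,-6,-60,-0.3874,-1.5223,0],[0.8,10,-6,-80,-0.3874,-1.5223,0],[0.8,10,-6,-80,-0.3874,-1.5223,0]]
  ]
}}

```text
t: 25.45
tool_pos: [0.5573, -0.0138, 0.0966]
ee_rot: [0.119, 0.934, -0.04, 0.335]
wrist_force: [0.8, -0.5, -0.4]
grip_width: 0.439
grip_force: 30.0
```

```bash
python3 up.py
```

```text
25.45 [ 0.55734445 -0.01378143  0.09657554] cap [ 0.0049 -0.0036  1.    ] foot [ 0.54703186 -0.01091826  0.05342241] [ 0.8 -0.5 -0.4] [-0.24 -0.16  2.33 -0.02  0.28 -1.54] 29.990015923976898
rv up [-0.0036 -0.0049  0.    ]
shift for foot at (.55,-.01,0) [  2.8   1.1 -53.4] z tool [ 0.621 -0.158 -0.768]
```

>>> {"method": "step_arm", "body": {
  "commands": [
    [[0.8,20,0,0,-0.0036,-0.0049,0],[0.8,45,0,-10,-0.0036,-0.0049,0],[0.8,55,0,-25,-0.0036,-0.0049,0],[0.8,55,0,-35,-0.0036,-0.0049,0],[0.8,55,0,-42,-0.0036,-0.0049,0],[0.8,55,0,-46,-0.0036,-0.0049,0],[0.8,55,0,-46,-0.0036,-0.0049,0]]
  ]
}}

```text
t: 26.32
tool_pos: [0.6159, -0.0129, 0.0592]
ee_rot: [0.117, 0.933, -0.042, 0.337]
wrist_force: [0.2, 0.7, -1.6]
grip_width: 0.443
grip_force: 30.0
```

```bash
python3 up.py
```

```text
26.325 [ 0.61586548 -0.01286834  0.05917567] cap [0.0027 0.002  1.    ] foot [ 0.60564282 -0.01025964  0.01598503] [ 0.2  0.7 -1.6] [-0.2   0.1   2.18 -0.19  0.17 -1.34] 29.99016523361206
rv up [ 0.002  -0.0027  0.    ]
shift for foot at (.55,-.01,0) [-55.8   0.2 -16. ] z tool [ 0.621 -0.157 -0.768]
```

>>> {"method": "step_arm", "body": {
  "commands": [
    [[0.8,0,0,0,0,0,-0.1],[0.8,0,0,0,0,0,-0.2],[0.8,0,0,0,0,0,-0.25],[0.8,0,0,-6,0,0,-0.25],[0.8,0,0,-6,0,0,-0.25]]
  ]
}}

```text
t: 26.95
tool_pos: [0.6158, -0.0122, 0.0527]
ee_rot: [0.232, 0.912, -0.084, 0.329]
wrist_force: [0.2, 0.1, -2.4]
grip_width: 0.439
grip_force: 30.0
```

```bash
python3 up.py
```

```text
26.95 [ 0.61580419 -0.01215792  0.05271608] cap [0.0038 0.0011 1.    ] foot [ 0.6065031  -0.00710943  0.00953341] [ 0.2  0.1 -2.4] [-0.08  0.18  2.11 -0.92  0.33 -0.35] 29.990347623825073
rv up [ 0.0011 -0.0038  0.    ]
shift for foot at (.55,-.01,0) [-56.7  -2.9  -9.5] z tool [ 0.563 -0.304 -0.768]
```

Good; q5 is free now. I'll lower gently to contact.

>>> {"method": "step_arm", "body": {
  "commands": [
    [[0.8,0,0,-4,0.001,-0.004,0],[0.8,0,0,-7,0.001,-0.004,0],[0.8,0,0,-7,0.001,-0.004,0],[0.8,0,0,-8,0.001,-0.004,0],[0.8,0,0,-9,0.001,-0.004,0],[0.8,0,0,-9,0.001,-0.004,0]]
  ]
}}

```text
t: 27.7
tool_pos: [0.6157, -0.0129, 0.0436]
ee_rot: [0.233, 0.911, -0.083, 0.33]
wrist_force: [-0.6, 0.4, -1.7]
grip_width: 0.436
grip_force: 30.0
```

```bash
python3 up.py
```

```text
27.7 [ 0.61568627 -0.01285885  0.04357595] cap [-2.e-04  0.e+00  1.e+00] foot [ 6.06568038e-01 -7.74719216e-03  3.61730107e-04] [-0.6  0.4 -1.7] [-0.08  0.2   2.11 -0.98  0.32 -0.28] 29.99013125896454
rv up [ 0.      0.0002 -0.    ]
shift for foot at (.55,-.01,0) [-56.6  -2.3  -0.4] z tool [ 0.563 -0.305 -0.768]
```

No contact yet; a little lower.

>>> {"method": "step_arm", "body": {
  "commands": [
    [[0.8,0,0,-1,0,0,0],[0.8,0,0,-2,0,0,0],[0.8,0,0,-2,0,0,0]]
  ]
}}

```text
t: 28.08
tool_pos: [0.6158, -0.0128, 0.0416]
ee_rot: [0.233, 0.911, -0.083, 0.33]
wrist_force: [0.5, 0.3, -0.6]
grip_width: 0.441
grip_force: 30.0
```

>>> {"method": "step_arm", "body": {
  "commands": [
    [[0.8,0,0,-1,0,0,0],[0.8,0,0,-2,0,0,0],[0.8,0,0,-2,0,0,0]]
  ]
}}

```text
t: 28.45
tool_pos: [0.6169, -0.0132, 0.0416]
ee_rot: [0.233, 0.91, -0.084, 0.332]
wrist_force: [-5.3, 0.7, 9.4]
grip_width: 0.437
grip_force: 30.0
```

>>> {"method": "step_arm", "body": {
  "commands": [
    [[0.8,0,0,1.5,0,0,0],[0.5,0,0,1.5,0,0,0],[0.4,0,0,1.5,0,0,0],[0.3,0,0,1.5,0,0,0],[0.25,0,0,1.5,0,0,0],[0.25,0,0,1.5,0,0,0],[0.25,0,0,1.5,0,0,0],[0.25,0,0,1.5,0,0,0],[0.25,-10,5,15,0,0,0],[0.25,-30,16,42,0,0,0],[0.25,-56,30,80,0,0,0],[0.25,-56,30,120,0,0,0]]
  ]
}}

```text
t: 29.95
tool_pos: [0.5576, 0.0182, 0.1593]
ee_rot: [0.232, 0.911, -0.083, 0.329]
wrist_force: [0.5, -0.6, 0.2]
grip_width: 0.747
grip_force: 0.0
```

Run:
```python
from h import *
s=manip.sense();print(s["t"],s["tool_pos"],s["ee_rot"],s["joint_pos"].round(2))
a=manip.read_camera("side");b=manip.read_camera("scene")
P=[.607,-.008,.05]; x,y=proj("side",P).astype(int); x2,y2=proj("scene",P).astype(int);print(x,y,x2,y2)
c=lambda im,x,y:cv2.resize(im[y-50:y+50,x-50:x+50],(400,400),interpolation=cv2.INTER_CUBIC)
cv2.imwrite("pics/st2.png",np.hstack([c(a,x,y),c(b,x2,y2)]))
```

```text
29.95 [0.55758515 0.01820997 0.15925938] [ 0.23247195  0.91149477 -0.08297349  0.32901289] [-0.01 -0.18  2.21 -0.59  0.57 -0.67]
279 257 303 248
```

View pics/st2.png

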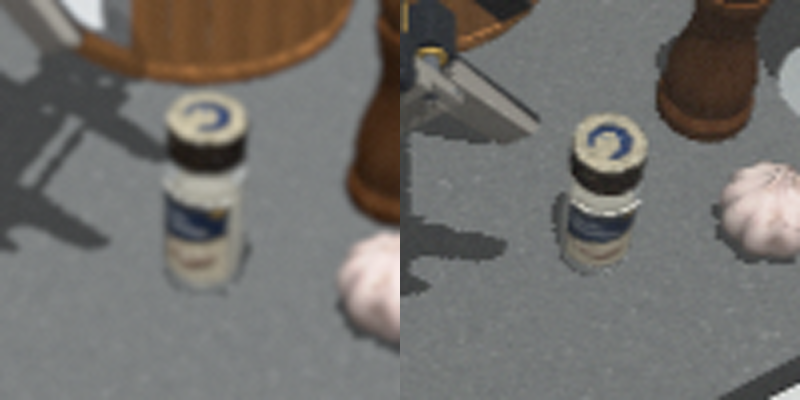

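The jar stands upright by itself at about (0.607, -0.008). Now the top regrasp.

```bash
cat > g.py <<'E'
from h import *
s=manip.sense();q=R.from_quat(s["ee_rot"])
a=-.256;u=np.array([np.cos(a),np.sin(a),0]);y=np.array([-u[1],u[0],0]);L=np.radians(20);Z=np.array([0,0,1])
zt=u*np.sin(L)-Z*np.cos(L);Rt=np.c_[np.cross(y,zt),y,zt]
rv=(R.from_matrix(Rt)*q.inv()).as_rotvec()
g=np.array([.607,-.008,.075]);tcp=g+zt*.0187
cup=np.array([.5555,.2725,.022]);
print("tcp",tcp,"shift",((tcp-s["tool_pos"])*1000).round(1),"rv",rv.round(4))
print("cup tcp",cup+[0,0,.075]+zt*.0187)
c1,d1=ray("scene",253+208/4-.4,198+140/4-.4);print("cap z.105",at("scene",304.6,232.6,.105),at("side",229+206/4-.4,207+116/4-.4,.105))
E
python3 g.py
```

```text
tcp [ 0.61318734 -0.00961949  0.05742775] shift [  50.4  -27.4 -108.6] rv [0.1241 0.3336 0.2417]
cup tcp [0.56168734 0.27088051 0.07942775]
cap z.105 [ 0.6073 -0.0037  0.105 ] [ 0.6066 -0.0043  0.105 ]
```

>>> {"method": "step_arm", "body": {
  "commands": [
    [[0.25,10,-5,15,0.042,0.111,0.08],[0.25,30,-15,15,0.083,0.222,0.161],[0.25,50,-27,15,0.1241,0.3336,0.2417],[0.25,50,-27,0,0.1241,0.3336,0.2417],[0.25,50,-27,-30,0.1241,0.3336,0.2417],[0.25,50,-27,-30,0.1241,0.3336,0.2417]]
  ]
}}

```text
t: 30.8
tool_pos: [0.606, -0.009, 0.1247]
ee_rot: [0.126, 0.978, -0.024, 0.163]
wrist_force: [0.0, 0.0, 0.2]
grip_width: 0.754
grip_force: 0.0
```

```bash
python3 g.py
python3 - <<'E'
from h import *
i=manip.camera_info("wrist");w=manip.read_camera("wrist");x,y=proj("wrist",[.607,-.008,.105],i).astype(int);print(x,y)
y0=max(y-70,0);cv2.imwrite("pics/w3.png",cv2.resize(w[y0:y0+140,x-90:x+90],(720,560),interpolation=cv2.INTER_CUBIC));print(y0)
E
```

```text
tcp [ 0.61318734 -0.00961949  0.05742775] shift [  7.2  -0.6 -67.2] rv [ 0.0014 -0.0186  0.0004]
cup tcp [0.56168734 0.27088051 0.07942775]
cap z.105 [ 0.6073 -0.0037  0.105 ] [ 0.6066 -0.0043  0.105 ]
261 216
146
```

View pics/w3.png

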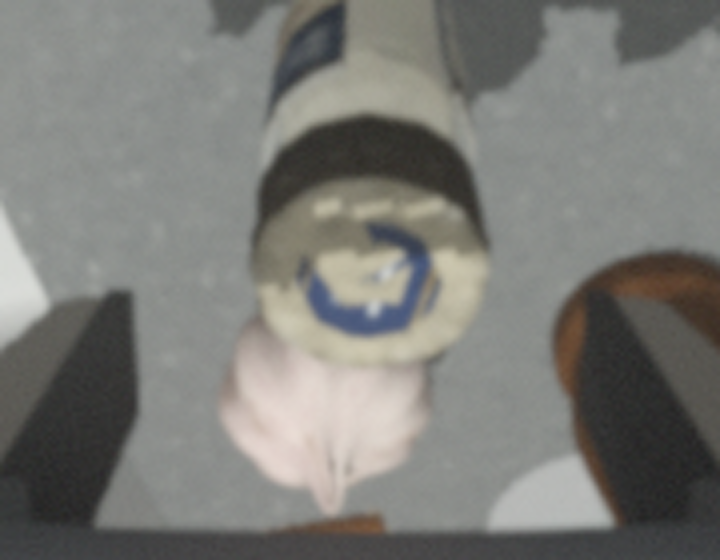

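The cap centre is at about (372,270), well between the fingers.

Run:
```python
from h import *
print(at("wrist",264-.4,213.5-.4,.105))
```

```text
[ 0.6083 -0.0065  0.105 ]
```

>>> {"method": "step_arm", "body": {
  "commands": [
    [[0.25,8,0,-20,0.001,-0.018,0],[0.25,8,0,-45,0.001,-0.018,0],[0.25,8,0,-60,0.001,-0.018,0],[0.25,8,0,-67,0.001,-0.018,0],[0.25,8,0,-67,0.001,-0.018,0],[0.45,8,0,-67,0.001,-0.018,0],[0.55,8,0,-67,0.001,-0.018,0],[0.8,8,0,-67,0.001,-0.018,0],[0.8,8,0,-67,0.001,-0.018,0],[0.8,8,0,-67,0.001,-0.018,0]]
  ]
}}

```text
t: 32.1
tool_pos: [0.6181, -0.0099, 0.0631]
ee_rot: [0.125, 0.976, -0.023, 0.177]
wrist_force: [-0.7, -0.4, 1.8]
grip_width: 0.435
grip_force: 30.0
```

```bash
cat > k.py <<'E'
from h import *
s=manip.sense();q=R.from_quat(s["ee_rot"]);zt=q.apply([0,0,1]);g=s["tool_pos"]-zt*.0187
print(s["t"],s["tool_pos"].round(4),"g",g.round(4),"zt",zt.round(4),"y",q.apply([0,1,0]).round(3),s["wrist_force"].round(1),s["grip_width"],s["grip_force"],s["joint_pos"].round(2))
E
python3 k.py
```

```text
32.1 [ 0.6181 -0.0099  0.0631] g [ 0.6118 -0.0083  0.0806] zt [ 0.3392 -0.0883 -0.9366] y [0.253 0.967 0.   ] [-0.7 -0.4  1.8] 0.4350483324209561 29.982134476304054 [-0.2   0.2   1.92 -0.03  0.67 -1.5 ]
```

>>> {"method": "step_arm", "body": {
  "commands": [
    [[0.8,0,0,15,0,0,0],[0.8,0,0,55,0,0,0],[0.8,-10,0,100,0,0,0],[0.8,-30,15,145,0,0,0],[0.8,-55,45,165,0,0,0],[0.8,-75,85,165,0,0,0],[0.8,-85,130,165,0,0,0],[0.8,-85,175,165,0,0,0],[0.8,-80,220,165,0,0,0],[0.8,-72,255,165,0,0,0],[0.8,-62,275,165,0,0,0],[0.8,-52,280,165,0,0,0]]
  ]
}}

```text
t: 33.6
tool_pos: [0.5657, 0.2713, 0.228]
ee_rot: [0.125, 0.976, -0.022, 0.176]
wrist_force: [-0.2, -0.5, -0.6]
grip_width: 0.438
grip_force: 30.0
```

>>> {"method": "step_arm", "body": {
  "commands": [
    [[0.8,0,0,0,0,0,0],[0.8,0,0,0,0,0,0]]
  ]
}}

```text
t: 33.85
tool_pos: [0.5656, 0.2692, 0.2277]
ee_rot: [0.126, 0.976, -0.023, 0.176]
wrist_force: [-0.7, -0.2, -1.4]
grip_width: 0.439
grip_force: 30.0
```

```bash
python3 k.py
python3 - <<'E'
from h import *
# cup rim check with wrist + scene, colour-free: save crops' numeric not viewed
i=manip.camera_info("wrist");print(proj("wrist",[.5557,.2727,.064],i))
E
```

```text
33.85 [0.5656 0.2692 0.2277] g [0.5593 0.2709 0.2452] zt [ 0.3379 -0.0887 -0.937 ] y [ 0.254  0.967 -0.   ] [-0.7 -0.2 -1.4] 0.4393835236979313 29.9799919500947 [ 0.36  0.09  1.69 -0.23  1.08 -0.88]
[260.4 123. ]
```

>>> {"method": "step_arm", "body": {
  "commands": [
    [[0.8,0.6,0.8,-20,0,0,0],[0.8,0.6,0.8,-45,0,0,0],[0.8,0.6,0.8,-68,0,0,0],[0.8,0.6,0.8,-85,0,0,0],[0.8,0.6,0.8,-93,0,0,0],[0.8,0.6,0.8,-93,0,0,0],[0.8,0.6,0.8,-93,0,0,0]]
  ]
}}

```text
t: 34.72
tool_pos: [0.567, 0.2712, 0.1359]
ee_rot: [0.126, 0.976, -0.022, 0.177]
wrist_force: [1.4, -0.3, -0.8]
grip_width: 0.444
grip_force: 30.0
```

>>> {"method": "step_arm", "body": {
  "commands": [
    [[0.8,0,0,-5,0,0,0],[0.8,0,0,-10,0,0,0],[0.8,0,0,-14,0,0,0],[0.8,0,0,-18,0,0,0],[0.8,0,0,-18,0,0,0]]
  ]
}}

```text
t: 35.35
tool_pos: [0.566, 0.2708, 0.116]
ee_rot: [0.125, 0.976, -0.023, 0.176]
wrist_force: [-0.3, 0.1, -1.5]
grip_width: 0.439
grip_force: 30.0
```

```bash
python3 k.py
```

```text
35.35 [0.566  0.2708 0.116 ] g [0.5597 0.2725 0.1336] zt [ 0.3375 -0.0885 -0.9372] y [ 0.253  0.968 -0.   ] [-0.3  0.1 -1.5] 0.43883634818726347 29.980290457606316 [ 0.36  0.21  1.79 -0.27  0.87 -0.81]
```

>>> {"method": "step_arm", "body": {
  "commands": [
    [[0.8,0,0,-5,0,0,0],[0.8,0,0,-11,0,0,0],[0.8,0,0,-17,0,0,0],[0.8,0,0,-22,0,0,0],[0.8,0,0,-26,0,0,0],[0.8,0,0,-26,0,0,0],[0.8,0,0,-26,0,0,0]]
  ]
}}

```text
t: 36.22
tool_pos: [0.5665, 0.271, 0.0909]
ee_rot: [0.125, 0.976, -0.022, 0.176]
wrist_force: [0.3, -0.1, -0.6]
grip_width: 0.438
grip_force: 30.0
```

>>> {"method": "step_arm", "body": {
  "commands": [
    [[0.8,0,0,-2,0,0,0],[0.8,0,0,-4,0,0,0],[0.8,0,0,-5,0,0,0],[0.8,0,0,-5,0,0,0]]
  ]
}}

```text
t: 36.72
tool_pos: [0.5662, 0.2709, 0.0855]
ee_rot: [0.125, 0.976, -0.023, 0.176]
wrist_force: [-1.4, -0.4, -1.5]
grip_width: 0.438
grip_force: 30.0
```

TCP z 0.0855 means the foot is at about 0.0224. Down to contact.

>>> {"method": "step_arm", "body": {
  "commands": [
    [[0.8,0,0,-1,0,0,0],[0.8,0,0,-2,0,0,0],[0.8,0,0,-2,0,0,0]]
  ]
}}

```text
t: 37.1
tool_pos: [0.5672, 0.2715, 0.0851]
ee_rot: [0.126, 0.976, -0.022, 0.177]
wrist_force: [-0.5, 0.8, 5.1]
grip_width: 0.44
grip_force: 30.0
```

>>> {"method": "step_arm", "body": {
  "commands": [
    [[0.8,0,0,1,0,0,0],[0.5,0,0,1,0,0,0],[0.42,0,0,1,0,0,0],[0.4,0,0,1,0,0,0],[0.4,0,0,1,0,0,0],[0.4,0,0,8,0,0,0],[0.4,-5,1,25,0,0,0],[0.4,-12,3,50,0,0,0],[0.4,-25,6,85,0,0,0],[0.4,-60,10,130,0,0,0],[0.4,-100,10,150,0,0,0],[0.4,-100,10,150,0,0,0]]
  ]
}}

```text
t: 38.6
tool_pos: [0.4658, 0.2822, 0.2376]
ee_rot: [0.125, 0.976, -0.021, 0.179]
wrist_force: [1.0, -0.4, -0.4]
grip_width: 0.6
grip_force: 0.0
```

Run:
```python
from h import *
s=manip.sense();print(s["t"],s["tool_pos"],s["wrist_force"])
# dark cap / pale cap-top of the loaded jar: compare expected vs seen in the wrist picture
i=manip.camera_info("wrist");w=manip.read_camera("wrist");cv2.imwrite("pics/end.png",w)
e=proj("wrist",[.5557,.2725,.127],i);print("expected cap",e)
x,y=e.astype(int);x0,y0=x-35,max(y-35,0);c=w[y0:y+35,x0:x+35];g=cv2.medianBlur(cv2.cvtColor(c,cv2.COLOR_BGR2GRAY),3)
f=297.3;d=np.linalg.norm(np.array(i["camera_from_world"])[:3,:3]@[.5557,.2725,.127]+np.array(i["camera_from_world"])[:3,3]);r=f*.02/d;print("r exp",r)
h=cv2.HoughCircles(cv2.resize(g,None,fx=3,fy=3),cv2.HOUGH_GRADIENT,1,15,param1=80,param2=14,minRadius=int(r*2.5),maxRadius=int(r*3.5))
for k in (h[0][:4] if h is not None else []): print(k/3+[x0,y0,0],at("wrist",k[0]/3+x0,k[1]/3+y0,.127,i))
```

```text
38.6 [0.46578358 0.28221752 0.23764047] [ 0.95987286 -0.39662601 -0.36982505]
expected cap [271.2 227.1]
r exp 18.299732970480004
[271.5        220.16666603  19.66666603] [0.5462 0.275  0.127 ]
[272.83333206 231.83333206  19.96666718] [0.5628 0.2726 0.127 ]
[274.5        216.16666603  15.53333282] [0.5416 0.2794 0.127 ]
```

Run:
```python
from h import *
old=cv2.imread("pics/w1.png")[:,480:]
new=cv2.resize(manip.read_camera("scene")[110:212,205:295],(318,360),interpolation=cv2.INTER_CUBIC)
sc=(318/90,360/102)
for n,(x,y,w,h) in {"handle":(118,72,92,56),"right cap":(128,180,66,65),"rear cap":(205,60,60,60),"wall":(180,240,120,90)}.items():
    r=cv2.matchTemplate(new[max(y-15,0):y+h+15,x-15:x+w+15],old[y:y+h,x:x+w],cv2.TM_CCOEFF_NORMED);_,m,_,l=cv2.minMaxLoc(r);print(n,round(m,3),"px shift",(l[0]-15)/sc[0],(l[1]-15)/sc[1])
b=manip.read_camera("scene");x,y=proj("scene",[.5557,.2765,.127]).astype(int);print("cap px scene",x,y,"mean colour cap top",b[y-2:y+3,x-2:x+3].mean((0,1)))
s=b[y-25:y+40,x-25:x+25]; v=cv2.cvtColor(s,cv2.COLOR_BGR2GRAY)
for r in range(-16,40,4): print(r,b[y+r,x-14:x+15:4].mean(1).astype(int))
```

```text
handle 0.996 px shift 0.0 0.0
right cap 0.996 px shift 0.0 0.0
rear cap 0.986 px shift 0.0 0.0
wall 0.976 px shift 0.0 0.0
cap px scene 223 151 mean colour cap top [139.28 150.12 151.44]
-16 [236  67  45 231 237 218  54  83]
-12 [171 236 235 223 234 208  45  50]
-8 [230 234 209 235 236 219 122 126]
-4 [231 235 237 171 145 157 113 170]
0 [236 236 150 149 161 125  96 111]
4 [166 128  67 171 155 156  81 138]
8 [128 133  46  49  50  49 111 107]
12 [121 120 130 119  76 156 151 109]
16 [116 121  78 138 145 154 110 166]
20 [121 122  87  76  51  45 107 190]
24 [117 126 125  54  60 101 108 207]
28 [114 129  90  99  86  97 102 207]
32 [114 125  91 103 105 106 102 204]
36 [114  99 138 121 107 104 200 203]
```

```bash
python3 -c "
from cell import manip
print(manip.close_job())"
```

```text
the job is handed in; nothing more can be done
None
```

I handed the job in at about 39 s, with no verdict returned: the empty cup is clicked home at the front, and the jar, stood up on the worktop and let go first, is lowered cap up to the cup's floor and released; the end check was by image code only, and I did not re-measure the bystanders, which I noticed no contact with.

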